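Put the press kit back on its own tiles

ROBOT

A 6-joint arm with a two-finger parallel gripper is mounted at the origin on a cart in front of the work surface, level with it; the furniture and walls round the work are solid. World frame = base frame: x ahead of the robot, y to its left, z up, the work surface at z = 0. Lengths are in m, angles in degrees, forces in N, time in s.
With the tool pointing down it reaches from about 0.25 to 0.8 m from the base axis. Payload 3.9 kg.
Tool frame: the origin (TCP) lies at the very end of the fingers, on their centre line; the grasp point (between the pads) lies 19 mm behind it (grasp_offset is the distance from the TCP to the grasp point, in m); z points along the fingers, y is the line along which they close (so a half turn about z gives the same grasp; the last joint's range is limited). The gripper opens to 85 mm and grips with 20 to 120 N. Pads are 22 mm wide; open, the fingers measure 114 mm over their backs; the gripper's body (76 mm by 85 mm) begins 54 mm behind the grasp point. The pads swing forward as they close: fully open they stand 13 mm farther back than shut.
Start: joints at [-71.734, 14.897, -7.913, 67.191, 0, 90], TCP at [0.165, -0.499, 0.231] pointing down, gripper open.
Joint ranges: [-159.42, 159.42], [-47.68, 98.78], [-73.54, 78.23], [-108.79, 121.32], [-90, 84.71], [-180, 180]. Speed limits (degrees/s): [147.25, 147.25, 180, 180, 180, 180].

INTERFACE

Orientations are given as [roll, pitch, yaw] about the fixed x, y, z axes, in that order (R = Rz(yaw) Ry(pitch) Rx(roll)).
In Python, from workcell import * gives the robot as it stands. The module is installed in compiled form; this text tells all that it offers.
- The arm moves only by the shell command python3 -m creep 'ROWS' [FORCE]. ROWS is JSON, a list of rows, each an object of numbers: "tx", "ty", "tz": the shift along the world's x, y, z in m; "twist": the turn about the world's z in degrees; "claw": the closure, from 0 (fully open) to 1 (shut). In form: [{"tx": .., "ty": .., "tz": .., "twist": .., "claw": ..}, ...]. A call has 1 to 20 rows; each row shifts and turns the commanded pose from where the row before left it; what a row does not reach is not made up. A row lasts 1/8 s, in which the tool goes at most 62.5 mm and 10.7 degrees, less where a joint would pass 70% of its speed; a pose out of reach is approached as far as the arm can. A call with a gripper value outside its range is refused whole. The fingers move at their own pace and stop on an object; FORCE is the grip in N (left out, the last holds). Time passes only in rows, so rows that do not move let the fingers close. It gives the time, the measured TCP pose, the force, the opening and the grip force at its end, in the units of the state.
- read_state(): the state, without advancing time (a new reading comes with each control period).
- camera(name): name is "scene" or "top" or "wrist"; returns a dict with "image" (400x640x3 uint8, blue, green, red), "depth" (400x640 float32, m along the optical axis (not along the pixel's ray), 0 where there is no reading), "K" (3x3 intrinsics, pixels), "k1" (the pictures are not rectified: a ray, as slopes to the right and down, at radius r is drawn at 1 + k1 r^2 times it, then the intrinsics apply), "rvec" (rotation vector, rad) and "tvec" (3), from world to camera coordinates, as OpenCV has them. Camera axes: x right, y down, z forward; pixel columns grow to the right and rows downward; lengths in m; the calibration is good to about 2 mm. A picture is of the moment at which its call begins.
- finish_job(): hands the job in; it is judged then, once.
The state is a dict: "t": time; "q": joint angles; "joint_velocities": joint speeds; "tau": joint torques, N m; "tool_pos": TCP position; "tcp_rot": TCP orientation; "wrist_force": force on the tool from outside, world axes, zero at the start; "torque": the same for the moment, N m; "finger_gap": opening from 0.0 (shut) to 1.0 (fully open); "grip_force": force on a finger pad.
Only numpy, scipy, OpenCV 4.12 (cv2) and the standard library are available. Lean on these libraries where they do the work, as an engineer would, in place of code of your own. Each camera call takes 0.05 s, during which the arm holds its last target. There are 200 camera calls.

TASK

The four things of the press kit (tin, foam block, knob and small fuse box) stand on each other's tiles. Rearrange them so that each stands flat, centred between the four ticks of the tile whose front strip shows its life-size silhouette, the block and the fuse box turned to match the silhouette (either way round). The blank tile is free for parking a thing on the way; in the end all four are home and let go.

Things in the scene. Friction and masses are not known exactly. Their poses are not given: they have to be found in the camera images.
- tin: round flat light-metal tin, 67 mm diameter, 29 mm high; origin at the centre of its underside, z up; loose, 50 to 85 g. At the start it stands on the stand spot of a wrong tile.
- foam: black rectangular block, firm: treat as rigid; 50 mm in its x, 66 mm in its y, 24 mm high; origin at the centre of its underside, z up; loose, under 50 g. At the start it stands on the stand spot of a wrong tile. Its long side starts roughly across the robot's view (along world y).
- knob: black round plastic knob, 37 mm diameter at its wide upper part, narrower at its foot, 27 mm high; origin at the centre of its underside, z up; loose, under 50 g. At the start it stands on the stand spot of a wrong tile.
- fuses: small grey rectangular closed plastic box, 28 mm in its x, 45 mm in its y, 14 mm high; origin at the centre of its underside, z up; loose, under 50 g. At the start it stands on the stand spot of a wrong tile. Its long side starts roughly along world y.
- tin_tile: fixed plywood tile, 158 (x) x 86 (y) x 6 mm; own x points away from the robot, yaw within 0.14 rad. Origin: on its underside, below the centre of its stand spot, which is the rear 86 x 86 mm, with four brown ticks at its edges pointing at the centre. The front strip (x -115 to -43 mm) bears a flat brown silhouette (centre x -78 mm): a large disc of 67 mm: the tin's place.
- foam_tile: fixed plywood tile, 158 (x) x 86 (y) x 6 mm; own x points away from the robot, yaw within 0.14 rad. Origin: on its underside, below the centre of its stand spot, which is the rear 86 x 86 mm, with four brown ticks at its edges pointing at the centre. The front strip (x -115 to -43 mm) bears a flat brown silhouette (centre x -78 mm): large rectangle, 50 (x) x 66 (y) mm: the block's place.
- knob_tile: fixed plywood tile, 158 (x) x 86 (y) x 6 mm; own x points away from the robot, yaw within 0.14 rad. Origin: on its underside, below the centre of its stand spot, which is the rear 86 x 86 mm, with four brown ticks at its edges pointing at the centre. The front strip (x -115 to -43 mm) bears a flat brown silhouette (centre x -78 mm): a small disc of 37 mm: the knob's place.
- fuse_tile: fixed plywood tile, 158 (x) x 86 (y) x 6 mm; own x points away from the robot, yaw within 0.14 rad. Origin: on its underside, below the centre of its stand spot, which is the rear 86 x 86 mm, with four brown ticks at its edges pointing at the centre. The front strip (x -115 to -43 mm) bears a flat brown silhouette (centre x -78 mm): small rectangle, 28 (x) x 45 (y) mm: the small box's place.
- blank_tile: fixed plywood tile, 158 (x) x 86 (y) x 6 mm; own x points away from the robot, yaw within 0.14 rad. Origin: on its underside, below the centre of its stand spot, which is the rear 86 x 86 mm, with four brown ticks at its edges pointing at the centre. The front strip (x -115 to -43 mm) is blank. Nothing stands on it at the start; it is free to park a thing on the way.

How it is judged:
By the outcome, as a careful person would: the job done as asked, in the order asked, and still so for the second after the job is handed in, with the robot touching nothing.
It also fails if it takes over 128 s, if anything falls off the work surface, if the arm or the gripper's body presses on something with over 40 N, if the wrist force passes 120 N, or if a joint passes its speed limit or range.

## Working session

There is one attempt and no reset: what is moved stays moved. The work goes in short steps, Python scripts to look and compute and a shell command to move; the robot and the scene stay as the last step left them, time stands still between calls to the robot, and variables do not carry over. Pictures are saved under pics/ and viewed, at most 14 in all, crops included, and the job is handed in when it is done.

```bash
mkdir -p pics; cat > h.py <<'E'
from workcell import *
import numpy as np, cv2
def cam(n):
    c=camera(n); c['R']=cv2.Rodrigues(np.array(c['rvec'],float))[0]; c['t']=np.array(c['tvec'],float).ravel(); return c
def ray(c,uv,z):
    "pixels -> world points on plane z"
    uv=np.array(uv,float).reshape(-1,2); K=np.array(c['K'])
    d=np.array([c['k1'] if np.isscalar(c['k1']) else np.ravel(c['k1'])[0],0,0,0],float)
    n=cv2.undistortPoints(uv.reshape(-1,1,2),K,d).reshape(-1,2)
    D=np.c_[n,np.ones(len(n))]@c['R']; C=-c['R'].T@c['t']
    return C+D*((z-C[2])/D[:,2])[:,None]
E
python3 - <<'E'
from h import *
for n in ("top","scene"):
    c=cam(n); cv2.imwrite(f"pics/{n}0.png",c['image']); print(n,c['K'],c['k1'],-c['R'].T@c['t'])
s=read_state(); print(s)
E
```

```text
top [[426.91613859   0.         318.80862493]
 [  0.         426.91613859 205.72668941]
 [  0.           0.           1.        ]] -0.04743778541839506 [ 0.36424005 -0.16614502  1.0012552 ]
scene [[434.49160264   0.         326.81808385]
 [  0.         434.49160264 186.97249904]
 [  0.           0.           1.        ]] -0.05516456886423047 [ 0.39141613 -0.63633134  1.00551747]
{'t': 0.1, 'q': array([-7.17341764e+01,  1.49324907e+01, -7.97778820e+00,  6.71929607e+01,
        1.40864068e-03,  9.00003762e+01]), 'joint_velocities': array([ 0.03004729, -0.08493326,  0.19579089, -0.00429649,  0.07169054,
        0.07395923]), 'tau': array([ 1.36963831e-04, -4.06507874e+01,  2.54527313e+01,  1.01144443e-02,
        4.72619558e-05, -4.37399365e-06]), 'tool_pos': array([ 0.16435929, -0.49794766,  0.23054722]), 'tcp_rot': array([-1.79896760e+02, -1.40796045e-03,  1.82654448e+01]), 'wrist_force': array([-0.4745974 ,  0.14929994, -0.72833412]), 'torque': array([-0.00817773,  0.02461027, -0.0232344 ]), 'grip_force': 0.0, 'finger_gap': 0.9963685874771835}
```

View pics/top0.png

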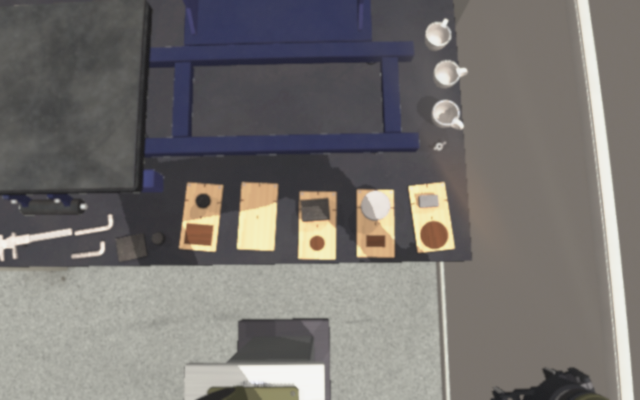

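View pics/scene0.png

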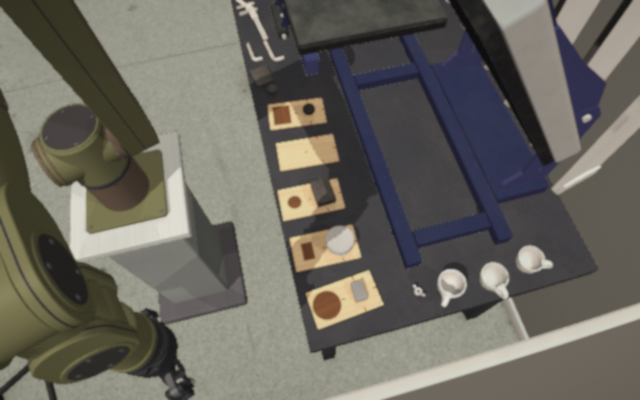

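Top view: the tiles from left to right are foam tile (202,217) with the knob on it, blank (258,217), knob tile (317,225) with the foam, fuse tile (375,223) with the tin, and tin tile (432,217) with the fuses. The scene view agrees.

```bash
cat > m.py <<'E'
from h import *
c=cam("top"); im=c['image']; d=c['depth']
hsv=cv2.cvtColor(im,cv2.COLOR_BGR2HSV)
m=((hsv[...,1]>50)&(hsv[...,0]>8)&(hsv[...,0]<32)&(hsv[...,2]>140)).astype(np.uint8)*255
m[:170]=0;m[265:]=0
cs,_=cv2.findContours(m,cv2.RETR_EXTERNAL,cv2.CHAIN_APPROX_NONE)
for k in sorted([k for k in cs if cv2.contourArea(k)>800],key=lambda k:k[:,0,0].mean()):
    P=ray(c,cv2.convexHull(k),.006)[:,:2]*1000
    (cx,cy),(w,h),a=cv2.minAreaRect(P.astype(np.float32))
    if w<h: w,h,a=h,w,a-90
    a=(a+90)%180-90
    u=np.array([np.cos(np.radians(a)),np.sin(np.radians(a))]); o=np.array([cx,cy])+36*u
    print("tile c",round(cx),round(cy),"size",round(w),round(h),"yaw",round(a,1),"spot",o.round(1))
K=np.array(c['K'])
for u,v in [(280,143),(410,143),(280,52),(100,100),(150,182),(210,185+32),(202,200),(316,208),(375,205),(428,201),(445,113),(440,147),(50,206),(290,180),(157,238),(130,246)]:
    z=d[v,u]; n=cv2.undistortPoints(np.array([[[u,v]]],float),K,np.array([c['k1'],0,0,0.])).ravel()
    print((u,v),(c['R'].T@(np.array([n[0]*z,n[1]*z,z])-c['t'])).round(3))
E
python3 m.py
```

```text
tile c 490 124 size 160 90 yaw -5.5 spot [525.7 120.5]
tile c 489 -9 size 160 90 yaw -3.7 spot [524.8 -11.8]
tile c 466 -150 size 160 89 yaw -0.9 spot [ 502.1 -150.6]
tile c 468 -286 size 162 88 yaw -2.3 spot [ 504.4 -287.8]
tile c 480 -418 size 162 90 yaw 5.5 spot [ 516.3 -414.5]
(280, 143) [ 0.652 -0.068  0.05 ]
(410, 143) [ 0.647 -0.368  0.049]
(280, 52) [ 0.88  -0.068  0.048]
(100, 100) [0.717 0.295 0.174]
(150, 182) [0.548 0.196 0.137]
(210, 217) [0.488 0.102 0.008]
(202, 200) [0.525 0.115 0.033]
(316, 208) [ 0.502 -0.149  0.031]
(375, 205) [ 0.506 -0.284  0.034]
(428, 201) [ 0.515 -0.409  0.02 ]
(445, 113) [ 0.732 -0.465  0.012]
(440, 147) [ 0.65  -0.45   0.001]
(50, 206) [0.511 0.453 0.071]
(290, 180) [ 0.575 -0.087 -0.   ]
(157, 238) [0.44  0.223 0.018]
(130, 246) [0.422 0.29  0.012]
```

```bash
python3 -m creep '[{"tx":0.03,"ty":0.051,"tz":-0.006,"twist":5.5},{"tx":0.03,"ty":0.051,"tz":-0.006,"twist":5.5},{"tx":0.03,"ty":0.051,"tz":-0.006,"twist":5.5},{"tx":0.03,"ty":0.051,"tz":-0.006,"twist":5.5},{"tx":0.03,"ty":0.051,"tz":-0.006,"twist":5.5},{"tx":0.03,"ty":0.051,"tz":-0.006,"twist":5.5},{"tx":0.03,"ty":0.051,"tz":-0.006,"twist":5.5},{"tx":0.03,"ty":0.051,"tz":-0.006,"twist":5.5},{"tx":0.03,"ty":0.051,"tz":-0.006,"twist":5.5},{"tx":0.03,"ty":0.051,"tz":-0.006,"twist":5.5},{"tx":0.03,"ty":0.051,"tz":-0.006,"twist":5.5},{"tx":0.03,"ty":0.051,"tz":-0.006,"twist":5.5},{},{}]' 40
python3 - <<'E'
from h import *
c=cam("wrist"); cv2.imwrite("pics/w1.png",c['image']); C=-c['R'].T@c['t']; print(C,c['R'].round(2)); s=read_state(); print(s['tool_pos'],s['tcp_rot'])
E
```

```text
[ 0.2322723  -0.47595582  0.37384968] [[ 0.31 -0.95 -0.  ]
 [-0.91 -0.3   0.28]
 [-0.27 -0.09 -0.96]]
[ 0.16440858 -0.49814864  0.23076968] [-1.79928941e+02  1.21214609e-03  1.82660990e+01]invalid input at $[0]: expected keys tx, ty, tz, twist, claw
```

View pics/w1.png

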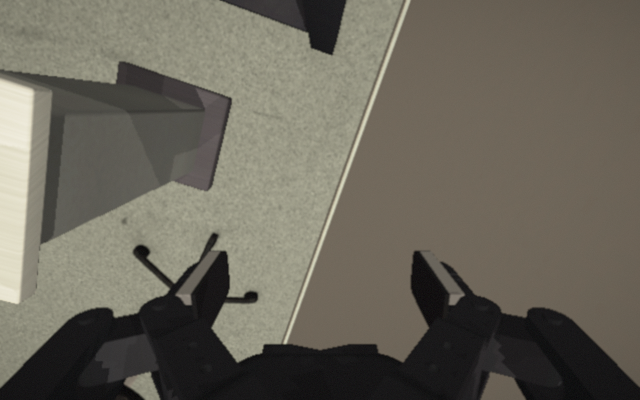

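The camera sits 71 mm along tool +x. I'll use yaw near -95 so it stays clear of the tall slab.

```bash
python3 -m creep '[{"tx":0.03,"ty":0.051,"tz":-0.006,"twist":-9.5,"claw":0},{"tx":0.03,"ty":0.051,"tz":-0.006,"twist":-9.5,"claw":0},{"tx":0.03,"ty":0.051,"tz":-0.006,"twist":-9.5,"claw":0},{"tx":0.03,"ty":0.051,"tz":-0.006,"twist":-9.5,"claw":0},{"tx":0.03,"ty":0.051,"tz":-0.006,"twist":-9.5,"claw":0},{"tx":0.03,"ty":0.051,"tz":-0.006,"twist":-9.5,"claw":0},{"tx":0.03,"ty":0.051,"tz":-0.006,"twist":-9.5,"claw":0},{"tx":0.03,"ty":0.051,"tz":-0.006,"twist":-9.5,"claw":0},{"tx":0.03,"ty":0.051,"tz":-0.006,"twist":-9.5,"claw":0},{"tx":0.03,"ty":0.051,"tz":-0.006,"twist":-9.5,"claw":0},{"tx":0.03,"ty":0.051,"tz":-0.006,"twist":-9.5,"claw":0},{"tx":0.03,"ty":0.051,"tz":-0.006,"twist":-9.5,"claw":0},{"tx":0,"ty":0,"tz":0,"twist":0,"claw":0},{"tx":0,"ty":0,"tz":0,"twist":0,"claw":0}]' 40
python3 - <<'E'
from h import *
c=cam("wrist"); cv2.imwrite("pics/w2.png",c['image']); C=-c['R'].T@c['t']; print(C); s=read_state(); print(s['tool_pos'],s['tcp_rot'])
E
```

```text
t: 1.95
tool_pos: [0.1733, -0.1555, 0.1623]
tcp_rot: [-159.1, 0.5, -71.2]
wrist_force: [0.3, -0.4, -0.1]
finger_gap: 1.001
grip_force: 0.0
[ 0.14817879 -0.24123039  0.29551624]
[ 0.17373194 -0.15590559  0.16252751] [-159.10142636    0.46034646  -71.16526403]
```

View pics/w2.png

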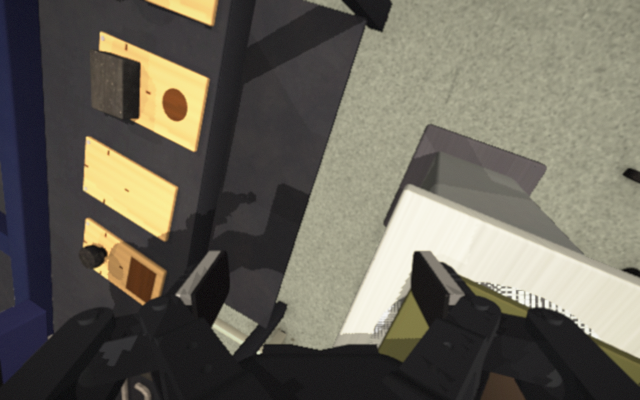

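The straight line passed inside the minimum reach (TCP at 0.17, -0.16, tilted). I'll back outward in x first.

```bash
python3 -m creep '[{"tx":0.03,"ty":0,"tz":0.01,"twist":0,"claw":0},{"tx":0.03,"ty":0,"tz":0.01,"twist":0,"claw":0},{"tx":0.03,"ty":0,"tz":0.0,"twist":0,"claw":0},{"tx":0.03,"ty":0,"tz":0.0,"twist":0,"claw":0},{"tx":0.03,"ty":0,"tz":0.0,"twist":0,"claw":0},{"tx":0.03,"ty":0,"tz":0,"twist":0,"claw":0},{"tx":0,"ty":0,"tz":0,"twist":0,"claw":0},{"tx":0,"ty":0,"tz":0,"twist":0,"claw":0}]'
```

```text
t: 3.0
tool_pos: [0.2407, -0.1973, 0.1824]
tcp_rot: [-153.7, 0.7, -66.4]
wrist_force: [0.8, -0.5, -0.2]
finger_gap: 1.004
grip_force: 0.0
```

```bash
python3 -c "
from h import *
s=read_state();print(s['q'].round(1),s['tool_pos'],s['tcp_rot'])"
```

```text
[-66.5  -5.9 -44.2  52.4  26.3 179.9] [ 0.24073246 -0.19733423  0.18240349] [-153.71114523    0.71160758  -66.41240601]
```

q6 is at its limit (yaw = q1 + 180 − q6), so yaw −90 must be reached by turning the positive way.

```bash
python3 -m creep '[{"tx":0,"ty":0,"tz":0,"twist":10,"claw":0},{"tx":0,"ty":0,"tz":0,"twist":10,"claw":0},{"tx":0,"ty":0,"tz":0,"twist":10,"claw":0},{"tx":0,"ty":0,"tz":0,"twist":10,"claw":0},{"tx":0,"ty":0,"tz":0,"twist":10,"claw":0},{"tx":0,"ty":0,"tz":0,"twist":10,"claw":0},{"tx":0,"ty":0,"tz":0,"twist":10,"claw":0},{"tx":0,"ty":0,"tz":0,"twist":10,"claw":0},{"tx":0,"ty":0,"tz":0,"twist":10,"claw":0},{"tx":0,"ty":0,"tz":0,"twist":10,"claw":0}]'; python3 -c "
from h import *
s=read_state();print(s['q'].round(1))"
```

```text
t: 4.25
tool_pos: [0.2408, -0.1979, 0.1827]
tcp_rot: [-153.7, 0.6, 33.9]
wrist_force: [0.5, -0.5, 0.1]
finger_gap: 1.003
grip_force: 0.0
[-44.2  16.2 -20.8  78.9   4.7 101. ]
```

The tilt stays in the commanded pose. It came from tangential motion against the q6 = 180 limit, so I'll turn to the opposite limit and push the other way to undo it.

```bash
python3 -m creep '[{"tx":0.01,"ty":-0.005,"tz":0.01,"twist":10.5,"claw":0},{"tx":0.01,"ty":-0.005,"tz":0.01,"twist":10.5,"claw":0},{"tx":0.01,"ty":-0.005,"tz":0.01,"twist":10.5,"claw":0},{"tx":0.01,"ty":-0.005,"tz":0.01,"twist":10.5,"claw":0},{"tx":0.01,"ty":-0.005,"tz":0.01,"twist":10.5,"claw":0},{"tx":0.01,"ty":-0.005,"tz":0.01,"twist":10.5,"claw":0},{"tx":0.01,"ty":-0.005,"tz":0.01,"twist":10.5,"claw":0},{"tx":0.01,"ty":-0.005,"tz":0.01,"twist":10.5,"claw":0},{"tx":0.01,"ty":-0.005,"tz":0,"twist":10.5,"claw":0},{"tx":0.01,"ty":-0.005,"tz":0,"twist":10.5,"claw":0},{"tx":0,"ty":0,"tz":0,"twist":10.5,"claw":0},{"tx":0,"ty":0,"tz":0,"twist":10.5,"claw":0},{"tx":0,"ty":0,"tz":0,"twist":10.5,"claw":0},{"tx":0,"ty":0,"tz":0,"twist":10.5,"claw":0},{"tx":0,"ty":0,"tz":0,"twist":10.5,"claw":0},{"tx":0,"ty":0,"tz":0,"twist":10.5,"claw":0},{"tx":0,"ty":0,"tz":0,"twist":10.5,"claw":0},{"tx":0,"ty":0,"tz":0,"twist":10.5,"claw":0},{"tx":0,"ty":0,"tz":0,"twist":10.5,"claw":0},{"tx":0,"ty":0,"tz":0,"twist":10.5,"claw":0}]'; python3 -c "
from h import *
s=read_state();print(s['q'].round(1))"
```

```text
t: 6.75
tool_pos: [0.3399, -0.247, 0.2626]
tcp_rot: [-153.7, 0.6, -116.1]
wrist_force: [1.4, 0.3, -0.1]
finger_gap: 1.0
grip_force: 0.0
[ -41.6  -14.8  -39.7   39.7    7.4 -103.7]
```

```bash
python3 -m creep '[{"tx":0,"ty":0,"tz":0,"twist":10.5,"claw":0},{"tx":0,"ty":0,"tz":0,"twist":10.5,"claw":0},{"tx":0,"ty":0,"tz":0,"twist":10.5,"claw":0},{"tx":0,"ty":0,"tz":0,"twist":10.5,"claw":0},{"tx":0,"ty":0,"tz":0,"twist":10.5,"claw":0},{"tx":0,"ty":0,"tz":0,"twist":10.5,"claw":0}]'; python3 -c "
from h import *
s=read_state();print(s['q'].round(1))"
python3 -m creep '[{"tx":-0.013,"ty":-0.015,"tz":0,"twist":10.5,"claw":0},{"tx":-0.013,"ty":-0.015,"tz":0,"twist":10.5,"claw":0},{"tx":-0.013,"ty":-0.015,"tz":0,"twist":5,"claw":0},{"tx":-0.013,"ty":-0.015,"tz":0,"twist":0,"claw":0}]'; python3 -c "
from h import *
s=read_state();print(s['q'].round(1))"
```

```text
t: 7.5
tool_pos: [0.3479, -0.2424, 0.2625]
tcp_rot: [-154.1, 0.8, -54.1]
wrist_force: [0.3, -0.6, -0.5]
finger_gap: 1.0
grip_force: 0.0
[ -54.1    3.2  -22.5   65.1   25.9 -180. ]
t: 8.0
tool_pos: [0.4014, -0.1884, 0.2617]
tcp_rot: [-161.3, 0.9, -38.6]
wrist_force: [-1.3, -0.5, -0.3]
finger_gap: 0.997
grip_force: 0.0
[ -38.6    6.   -17.2   67.6   18.7 -179.9]
```

Tilt went from 26° to 19°. Continuing.

```bash
python3 -m creep '[{"tx":-0.016,"ty":-0.02,"tz":0,"twist":6,"claw":0},{"tx":-0.016,"ty":-0.02,"tz":0,"twist":6,"claw":0},{"tx":-0.016,"ty":-0.02,"tz":0,"twist":6,"claw":0},{"tx":-0.016,"ty":-0.02,"tz":0,"twist":6,"claw":0}]'; python3 -c "
from h import *
s=read_state();print(s['q'].round(1))"
```

```text
t: 8.5
tool_pos: [0.4173, -0.1352, 0.261]
tcp_rot: [-169.0, 1.0, -26.0]
wrist_force: [0.1, 0.4, -0.7]
finger_gap: 1.001
grip_force: 0.0
[ -26.     6.2  -15.4   69.4   11.  -179.9]
```

```bash
python3 -m creep '[{"tx":-0.016,"ty":-0.02,"tz":0,"twist":6,"claw":0},{"tx":-0.016,"ty":-0.02,"tz":0,"twist":6,"claw":0},{"tx":-0.016,"ty":-0.02,"tz":0,"twist":6,"claw":0},{"tx":-0.016,"ty":-0.02,"tz":0,"twist":6,"claw":0},{"tx":-0.014,"ty":-0.02,"tz":0,"twist":4,"claw":0}]'; python3 -c "
from h import *
s=read_state();print(s['q'].round(1),s['tcp_rot'])"
```

```text
t: 9.12
tool_pos: [0.3913, -0.0606, 0.2607]
tcp_rot: [-178.0, 1.2, -10.5]
wrist_force: [0.5, -0.3, 0.4]
finger_gap: 1.0
grip_force: 0.0
[ -10.4    2.4  -18.8   70.     2.  -179.9] [-178.04235687    1.22934728  -10.45281149]
```

```bash
python3 -m creep '[{"tx":-0.004,"ty":-0.02,"tz":0,"twist":5,"claw":0},{"tx":0,"ty":0,"tz":0,"twist":0,"claw":0}]'; python3 -c "
from h import *
s=read_state();print(s['q'].round(1),s['tcp_rot'])"
```

```text
t: 9.38
tool_pos: [0.3919, -0.0489, 0.2608]
tcp_rot: [-179.6, 1.2, -7.5]
wrist_force: [-0.1, 0.3, 0.2]
finger_gap: 1.001
grip_force: 0.0
[  -7.4    2.3  -18.9   70.     0.4 -179.9] [-179.58514411    1.23562374   -7.50423813]
```

```bash
python3 -m creep '[{"tx":0,"ty":0,"tz":0,"twist":-9,"claw":0},{"tx":0.016,"ty":0.02,"tz":-0.01,"twist":-10,"claw":0},{"tx":0.016,"ty":0.02,"tz":-0.01,"twist":-10,"claw":0},{"tx":0.016,"ty":0.02,"tz":-0.01,"twist":-10,"claw":0},{"tx":0.016,"ty":0.02,"tz":-0.01,"twist":-10,"claw":0},{"tx":0.016,"ty":0.02,"tz":-0.01,"twist":-10,"claw":0},{"tx":0.016,"ty":0.02,"tz":-0.01,"twist":-10,"claw":0},{"tx":0.016,"ty":0.02,"tz":-0.01,"twist":-10,"claw":0},{"tx":0.016,"ty":0.02,"tz":-0.01,"twist":-10,"claw":0},{"tx":0,"ty":0,"tz":0,"twist":-9,"claw":0},{"tx":0,"ty":0,"tz":0,"twist":0,"claw":0}]'
python3 - <<'E'
from h import *
c=cam("wrist"); cv2.imwrite("pics/w3.png",c['image']); C=-c['R'].T@c['t']; print(C); s=read_state(); print(s['tool_pos'],s['tcp_rot'],s['q'].round(1))
E
```

```text
t: 10.75
tool_pos: [0.5206, 0.1101, 0.1803]
tcp_rot: [-179.6, 1.2, -105.5]
wrist_force: [0.3, 0.3, 0.3]
finger_gap: 1.0
grip_force: 0.0
[0.49913606 0.03795503 0.32197205]
[0.52059352 0.1101183  0.18055982] [-179.58488416    1.21323158 -105.44958925] [ 11.4  16.4 -13.6  59.1   0.9 -63.1]
```

View pics/w3.png

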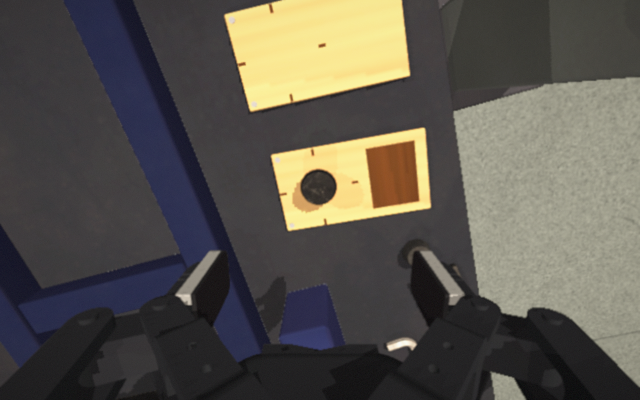

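Wrist view: the knob is at (318,187) on the foam tile, with ticks at (313,152), (326,221), (283,193) and (354,182). The blank tile is above it. The yaw overshot to −105.5; I'll correct it and measure.

```bash
cat >> h.py <<'E'
def fit(P):
    (cx,cy),(w,h),a=cv2.minAreaRect((P*1000).astype(np.float32))
    return cx,cy,w,h,a
def world(c):
    d=c['depth']; v,u=np.mgrid[0:400,0:640]; uv=np.dstack([u,v]).reshape(-1,1,2).astype(float)
    n=cv2.undistortPoints(uv,np.array(c['K']),np.array([c['k1'],0,0,0.])).reshape(400,640,2)
    return (np.dstack([n[...,0]*d,n[...,1]*d,d])-c['t'])@c['R']
def tiles(c):
    "tile spots fully seen: [x,y,yaw] mm/deg"
    hsv=cv2.cvtColor(c['image'],cv2.COLOR_BGR2HSV); W=world(c)
    m=((hsv[...,1]>50)&(hsv[...,0]>5)&(hsv[...,0]<32)&(hsv[...,2]>70)&(W[...,2]>-.01)&(W[...,2]<.05)).astype(np.uint8)*255
    m=cv2.morphologyEx(m,cv2.MORPH_OPEN,np.ones((5,5)))
    for k in cv2.findContours(m,cv2.RETR_EXTERNAL,cv2.CHAIN_APPROX_NONE)[0]:
        if cv2.contourArea(k)<2000: continue
        cx,cy,w,h,a=fit(ray(c,cv2.convexHull(k),.006)[:,:2])
        if w<h: w,h,a=h,w,a-90
        a=(a+90)%180-90; r=np.radians(a)
        print("tile size %.0f %.0f yaw %.1f spot %.1f %.1f"%(w,h,a,cx+36*np.cos(r),cy+36*np.sin(r)))
def things(c,lo=.30,hi=.60,zmin=.013,zmax=.045):
    W=world(c); z=W[...,2]
    m=((z>zmin)&(z<zmax)&(W[...,0]>lo)&(W[...,0]<hi)&(c['depth']>0)).astype(np.uint8)*255
    for k in cv2.findContours(m,cv2.RETR_EXTERNAL,cv2.CHAIN_APPROX_NONE)[0]:
        if cv2.contourArea(k)<150: continue
        o=np.zeros_like(m); cv2.drawContours(o,[k],-1,255,-1); zt=np.median(z[(o>0)&(m>0)])
        t=(o>0)&(abs(z-zt)<.004); pix=np.argwhere(t)[:,::-1]
        P=ray(c,pix,zt)[:,:2]; cx,cy,w,h,a=fit(P)
        (ex,ey),er=cv2.minEnclosingCircle((P*1000).astype(np.float32))
        print("thing top %.1f rect %.1f %.1f size %.1f %.1f a %.1f circ %.1f %.1f d %.1f"%(zt*1000,cx,cy,w,h,a,ex,ey,2*er))
def look(n="wrist",save=None):
    c=cam(n); s=read_state(); print("tcp",s['tool_pos'].round(4),s['tcp_rot'].round(1),"gap",round(s['finger_gap'],3),"grip",round(s['grip_force'],1))
    if save: cv2.imwrite(f"pics/{save}.png",c['image'])
    tiles(c); things(c); return c
E
python3 -m creep '[{"tx":0,"ty":0,"tz":0,"twist":10,"claw":0},{"tx":0,"ty":0,"tz":0,"twist":0,"claw":0},{"tx":0,"ty":0,"tz":0,"twist":0,"claw":0}]'; python3 -c "
from h import *
look(); print('TOP'); look('top')"
```

```text
t: 11.18
tool_pos: [0.5206, 0.1106, 0.1809]
tcp_rot: [-179.5, 1.2, -95.6]
wrist_force: [-0.7, 0.0, 0.4]
finger_gap: 1.002
grip_force: 0.0
tcp [0.5206 0.1108 0.1808] [-179.6    1.2  -95.6] gap 1.004 grip 0.0
tile size 161 89 yaw -5.7 spot 525.5 121.1
tile size 160 84 yaw -3.8 spot 524.7 -10.1
thing top 16.3 rect 442.3 222.5 size 29.0 23.2 a 84.7 circ 440.5 222.8 d 29.6
thing top 32.5 rect 524.4 113.6 size 33.3 33.3 a 84.5 circ 524.5 113.6 d 34.8
TOP
tcp [0.5206 0.1109 0.1808] [-179.6    1.2  -95.6] gap 1.0 grip 0.0
tile size 163 92 yaw 5.2 spot 516.3 -414.4
tile size 164 93 yaw -3.6 spot 525.3 -12.1
tile size 163 92 yaw -5.5 spot 526.6 120.7
thing top 30.3 rect 500.1 -145.4 size 50.1 65.8 a 3.1 circ 500.6 -145.7 d 78.8
thing top 20.6 rect 517.5 -410.7 size 44.8 28.3 a 89.0 circ 517.6 -410.6 d 49.5
thing top 31.8 rect 525.2 114.0 size 35.1 32.9 a 89.0 circ 525.1 113.7 d 36.1
thing top 35.3 rect 506.0 -283.9 size 64.1 64.9 a 88.3 circ 506.1 -283.9 d 67.3
thing top 29.3 rect 451.2 -640.8 size 297.8 7.5 a 0.1 circ 451.2 -641.2 d 297.8
```

Heights and sizes all check out. Grasping the knob at (524.5, 113.7) along x.

```bash
python3 -m creep '[{"tx":0.004,"ty":0.003,"tz":-0.03,"twist":0,"claw":0},{"tx":0,"ty":0,"tz":-0.04,"twist":0,"claw":0},{"tx":0,"ty":0,"tz":-0.04,"twist":0,"claw":0},{"tx":0,"ty":0,"tz":-0.03,"twist":0,"claw":0},{"tx":0,"ty":0,"tz":-0.018,"twist":0,"claw":0},{"tx":0,"ty":0,"tz":-0.01,"twist":0,"claw":0},{"tx":0,"ty":0,"tz":0,"twist":0,"claw":0.4},{"tx":0,"ty":0,"tz":0,"twist":0,"claw":0.8},{"tx":0,"ty":0,"tz":0,"twist":0,"claw":0.8},{"tx":0,"ty":0,"tz":0,"twist":0,"claw":0.8},{"tx":0,"ty":0,"tz":0,"twist":0,"claw":0.8},{"tx":0,"ty":0,"tz":0,"twist":0,"claw":0.8}]' 25
```

```text
t: 12.78
tool_pos: [0.5256, 0.1143, 0.0138]
tcp_rot: [-179.4, 1.3, -95.5]
wrist_force: [-1.3, -0.9, 6.7]
finger_gap: 0.398
grip_force: 24.7
```

```bash
python3 -m creep '[{"tx":0,"ty":0,"tz":0.02,"twist":0,"claw":0.8},{"tx":0,"ty":0,"tz":0.03,"twist":0,"claw":0.8},{"tx":0,"ty":-0.025,"tz":0.01,"twist":0,"claw":0.8},{"tx":0,"ty":-0.035,"tz":0,"twist":0,"claw":0.8},{"tx":0,"ty":-0.035,"tz":0,"twist":0,"claw":0.8},{"tx":0,"ty":-0.03,"tz":-0.01,"twist":0,"claw":0.8},{"tx":0,"ty":0,"tz":-0.025,"twist":0,"claw":0.8},{"tx":0,"ty":0,"tz":-0.015,"twist":0,"claw":0.8},{"tx":0,"ty":0,"tz":-0.009,"twist":0,"claw":0.8},{"tx":0,"ty":0,"tz":0,"twist":0,"claw":0.8}]'
python3 -m creep '[{"tx":0,"ty":0,"tz":0,"twist":0,"claw":0.4},{"tx":0,"ty":0,"tz":0,"twist":0,"claw":0.4},{"tx":0,"ty":0,"tz":0,"twist":0,"claw":0},{"tx":0,"ty":0,"tz":0.02,"twist":0,"claw":0},{"tx":0,"ty":0,"tz":0.04,"twist":0,"claw":0},{"tx":-0.012,"ty":-0.04,"tz":0.04,"twist":1,"claw":0},{"tx":-0.012,"ty":-0.055,"tz":0.04,"twist":5,"claw":0},{"tx":0,"ty":-0.04,"tz":0.03,"twist":3,"claw":0},{"tx":0,"ty":0,"tz":0,"twist":0,"claw":0},{"tx":0,"ty":0,"tz":0,"twist":0,"claw":0}]'; python3 -c "
from h import *
look(); print('TOP'); look('top')"
```

```text
t: 14.02
tool_pos: [0.5247, -0.0105, 0.0136]
tcp_rot: [-179.6, 1.2, -95.5]
wrist_force: [-0.1, -0.5, -0.4]
finger_gap: 0.396
grip_force: 25.1
t: 15.28
tool_pos: [0.5013, -0.1403, 0.1794]
tcp_rot: [-179.6, 1.3, -86.5]
wrist_force: [0.7, -0.7, 0.4]
finger_gap: 1.0
grip_force: 0.0
tcp [ 0.5009 -0.1398  0.1789] [-179.7    1.3  -86.5] gap 0.995 grip 0.0
tile size 161 91 yaw -3.6 spot 524.7 -13.2
tile size 160 91 yaw -1.8 spot 501.3 -150.5
tile size 160 66 yaw -1.6 spot 503.9 -276.8
thing top 32.3 rect 523.9 -11.9 size 33.9 35.5 a 3.6 circ 523.9 -11.6 d 37.2
thing top 30.3 rect 499.5 -147.4 size 49.6 65.2 a 3.5 circ 499.5 -147.2 d 80.0
thing top 35.4 rect 504.5 -272.0 size 66.6 40.9 a 3.3 circ 505.0 -284.7 d 67.1
TOP
tcp [ 0.5008 -0.1395  0.1787] [-179.7    1.3  -86.5] gap 0.998 grip 0.0
thing top 20.3 rect 517.6 -410.6 size 45.0 28.3 a 89.0 circ 517.6 -410.6 d 49.5
thing top 35.4 rect 506.0 -283.9 size 64.1 64.9 a 88.3 circ 506.2 -284.0 d 67.1
thing top 29.2 rect 450.1 -640.0 size 7.4 300.1 a 89.9 circ 450.1 -641.1 d 300.1
```

```bash
python3 -m creep '[{"tx":-0.0015,"ty":-0.0075,"tz":-0.03,"twist":0,"claw":0},{"tx":0,"ty":0,"tz":-0.04,"twist":0,"claw":0},{"tx":0,"ty":0,"tz":-0.04,"twist":0,"claw":0},{"tx":0,"ty":0,"tz":-0.03,"twist":0,"claw":0},{"tx":0,"ty":0,"tz":-0.018,"twist":0,"claw":0},{"tx":0,"ty":0,"tz":-0.01,"twist":0,"claw":0},{"tx":0,"ty":0,"tz":0,"twist":0,"claw":0.3},{"tx":0,"ty":0,"tz":0,"twist":0,"claw":0.6},{"tx":0,"ty":0,"tz":0,"twist":0,"claw":0.6},{"tx":0,"ty":0,"tz":0,"twist":0,"claw":0.6},{"tx":0,"ty":0,"tz":0,"twist":0,"claw":0.6}]' 30
python3 -m creep '[{"tx":0,"ty":0,"tz":0.02,"twist":0,"claw":0.6},{"tx":0,"ty":0,"tz":0.03,"twist":0,"claw":0.6},{"tx":0,"ty":0,"tz":0.03,"twist":0,"claw":0.6},{"tx":0,"ty":0,"tz":0,"twist":0,"claw":0.6}]'; python3 -c "
from h import *
look()"
```

```text
t: 16.75
tool_pos: [0.501, -0.1484, 0.0127]
tcp_rot: [-179.5, 1.2, -86.5]
wrist_force: [-0.4, 1.0, 5.7]
finger_gap: 0.577
grip_force: 32.9
t: 17.25
tool_pos: [0.5021, -0.1488, 0.094]
tcp_rot: [-179.3, 1.1, -86.5]
wrist_force: [0.6, -0.1, -0.2]
finger_gap: 0.576
grip_force: 32.4
tcp [ 0.5009 -0.1485  0.0926] [-179.5    1.2  -86.5] gap 0.575 grip 32.4
tile size 160 88 yaw -1.9 spot 501.4 -151.9
tile size 159 52 yaw -1.4 spot 504.2 -269.3
thing top 35.3 rect 503.9 -264.8 size 64.9 27.1 a 3.2 circ 504.6 -277.5 d 64.9
```

```bash
python3 -m creep '[{"tx":0.003,"ty":0.0335,"tz":0,"twist":-1,"claw":0.6},{"tx":0.003,"ty":0.0335,"tz":0,"twist":-1,"claw":0.6},{"tx":0.003,"ty":0.0335,"tz":0,"twist":-1.1,"claw":0.6},{"tx":0.003,"ty":0.0335,"tz":0,"twist":-1.2,"claw":0.6},{"tx":0.003,"ty":0.0335,"tz":0,"twist":-1.2,"claw":0.6},{"tx":0.003,"ty":0.0335,"tz":0,"twist":-1.2,"claw":0.6},{"tx":0.003,"ty":0.0335,"tz":0,"twist":-1.2,"claw":0.6},{"tx":0.004,"ty":0.0335,"tz":0,"twist":-1.2,"claw":0.6},{"tx":0,"ty":0,"tz":-0.03,"twist":0,"claw":0.6},{"tx":0,"ty":0,"tz":0,"twist":0,"claw":0.6},{"tx":0,"ty":0,"tz":0,"twist":0,"claw":0.6}]'; python3 -c "
from h import *
look(save='w4')"
```

```text
t: 18.68
tool_pos: [0.5245, 0.1194, 0.0614]
tcp_rot: [-179.7, 1.2, -95.6]
wrist_force: [0.1, -0.1, -0.1]
finger_gap: 0.579
grip_force: 32.3
tcp [0.5253 0.1194 0.0621] [-179.6    1.2  -95.6] gap 0.577 grip 32.3
tile size 159 87 yaw -5.7 spot 525.7 120.6
tile size 160 42 yaw -5.6 spot 526.3 11.3
thing top 32.4 rect 524.9 3.4 size 11.9 31.3 a 84.3 circ 524.4 -2.2 d 31.3
```

View pics/w4.png

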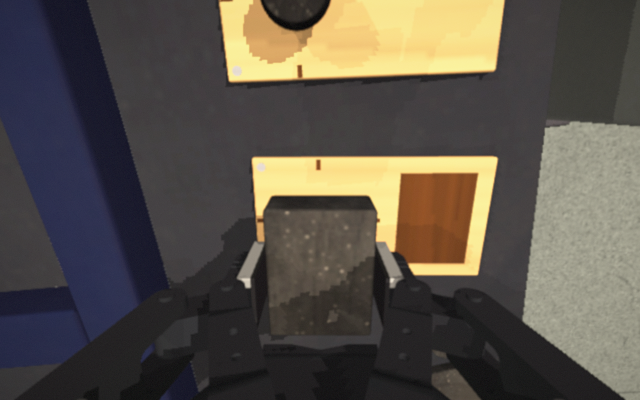

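The view shows the foam held square between the pads, (265–375, 197–333), over the foam tile. Lowering and releasing, then going over to the knob.

```bash
python3 -m creep '[{"tx":0,"ty":0.0005,"tz":-0.025,"twist":0,"claw":0.6},{"tx":0,"ty":0,"tz":-0.016,"twist":0,"claw":0.6},{"tx":0,"ty":0,"tz":-0.007,"twist":0,"claw":0.6},{"tx":0,"ty":0,"tz":0,"twist":0,"claw":0.6},{"tx":0,"ty":0,"tz":0,"twist":0,"claw":0.6}]'
python3 -m creep '[{"tx":0,"ty":0,"tz":0,"twist":0,"claw":0.3},{"tx":0,"ty":0,"tz":0,"twist":0,"claw":0.2},{"tx":0,"ty":0,"tz":0,"twist":0,"claw":0},{"tx":0,"ty":0,"tz":0,"twist":0,"claw":0},{"tx":0,"ty":0,"tz":0.03,"twist":0,"claw":0},{"tx":0,"ty":0,"tz":0.04,"twist":0,"claw":0},{"tx":0,"ty":-0.045,"tz":0.05,"twist":0,"claw":0},{"tx":0,"ty":-0.045,"tz":0.04,"twist":0,"claw":0},{"tx":-0.001,"ty":-0.042,"tz":0,"twist":0,"claw":0},{"tx":0,"ty":0,"tz":0,"twist":0,"claw":0},{"tx":0,"ty":0,"tz":0,"twist":0,"claw":0}]'; python3 -c "
from h import *
look()"
```

```text
t: 19.35
tool_pos: [0.5261, 0.1204, 0.0148]
tcp_rot: [-179.5, 1.3, -95.6]
wrist_force: [0.1, -0.0, -0.3]
finger_gap: 0.575
grip_force: 32.4
t: 20.72
tool_pos: [0.5239, -0.0083, 0.17]
tcp_rot: [-179.6, 1.3, -95.6]
wrist_force: [0.1, -0.8, -0.7]
finger_gap: 1.0
grip_force: 0.0
tcp [ 0.5239 -0.0078  0.1699] [-179.6    1.3  -95.6] gap 0.996 grip 0.0
tile size 153 98 yaw -5.5 spot 529.7 123.9
tile size 160 89 yaw -3.6 spot 524.8 -12.2
tile size 160 60 yaw -2.1 spot 501.7 -137.3
thing top 30.3 rect 526.0 119.9 size 68.6 49.6 a 84.5 circ 526.4 120.3 d 82.3
thing top 32.4 rect 524.0 -10.9 size 34.1 34.1 a 9.2 circ 523.7 -11.1 d 35.1
```

Foam is home (526.0, 119.9, −5.5° against 525.7, 120.8, −5.6°). Now the knob to its own tile.

```bash
python3 -m creep '[{"tx":0,"ty":-0.0035,"tz":-0.03,"twist":0,"claw":0},{"tx":0,"ty":0,"tz":-0.04,"twist":0,"claw":0},{"tx":0,"ty":0,"tz":-0.04,"twist":0,"claw":0},{"tx":0,"ty":0,"tz":-0.03,"twist":0,"claw":0},{"tx":0,"ty":0,"tz":-0.0165,"twist":0,"claw":0},{"tx":0,"ty":0,"tz":0,"twist":0,"claw":0},{"tx":0,"ty":0,"tz":0,"twist":0,"claw":0.4},{"tx":0,"ty":0,"tz":0,"twist":0,"claw":0.8},{"tx":0,"ty":0,"tz":0,"twist":0,"claw":0.8},{"tx":0,"ty":0,"tz":0,"twist":0,"claw":0.8},{"tx":0,"ty":0,"tz":0,"twist":0,"claw":0.8},{"tx":0,"ty":0,"tz":0,"twist":0,"claw":0.8}]' 25
python3 -m creep '[{"tx":0,"ty":0,"tz":0.02,"twist":0,"claw":0.8},{"tx":0,"ty":0,"tz":0.03,"twist":0,"claw":0.8},{"tx":-0.0045,"ty":-0.028,"tz":0.01,"twist":0,"claw":0.8},{"tx":-0.0045,"ty":-0.028,"tz":0,"twist":0,"claw":0.8},{"tx":-0.0045,"ty":-0.028,"tz":0,"twist":0,"claw":0.8},{"tx":-0.0045,"ty":-0.028,"tz":0,"twist":0,"claw":0.8},{"tx":-0.0045,"ty":-0.027,"tz":0,"twist":0,"claw":0.8},{"tx":0,"ty":0,"tz":-0.02,"twist":0,"claw":0.8},{"tx":0,"ty":0,"tz":0,"twist":0,"claw":0.8},{"tx":0,"ty":0,"tz":0,"twist":0,"claw":0.8}]'; python3 -c "
from h import *
look()"
```

```text
t: 22.28
tool_pos: [0.5251, -0.012, 0.0149]
tcp_rot: [-179.5, 1.3, -95.6]
wrist_force: [-0.3, 0.4, 6.7]
finger_gap: 0.399
grip_force: 24.6
t: 23.52
tool_pos: [0.5017, -0.1508, 0.0541]
tcp_rot: [-179.6, 1.2, -95.6]
wrist_force: [0.5, 0.1, -1.3]
finger_gap: 0.392
grip_force: 25.1
tcp [ 0.5021 -0.1508  0.0544] [-179.5    1.2  -95.6] gap 0.397 grip 25.1
tile size 159 88 yaw -1.9 spot 501.5 -151.9
tile size 161 37 yaw -5.5 spot 504.9 -259.9
thing top 35.2 rect 507.5 -260.9 size 19.1 59.2 a 84.4 circ 506.6 -270.0 d 59.2
```

```bash
python3 -m creep '[{"tx":0,"ty":-0.001,"tz":-0.02,"twist":0,"claw":0.8},{"tx":0,"ty":0,"tz":-0.014,"twist":0,"claw":0.8},{"tx":0,"ty":0,"tz":-0.0055,"twist":0,"claw":0.8},{"tx":0,"ty":0,"tz":0,"twist":0,"claw":0.8},{"tx":0,"ty":0,"tz":0,"twist":0,"claw":0.8},{"tx":0,"ty":0,"tz":0,"twist":0,"claw":0.45},{"tx":0,"ty":0,"tz":0,"twist":0,"claw":0.4},{"tx":0,"ty":0,"tz":0,"twist":0,"claw":0},{"tx":0,"ty":0,"tz":0,"twist":0,"claw":0},{"tx":0,"ty":0,"tz":0.03,"twist":0,"claw":0},{"tx":0,"ty":0,"tz":0.04,"twist":0,"claw":0},{"tx":0,"ty":0,"tz":0.04,"twist":0,"claw":0},{"tx":0,"ty":0,"tz":0.04,"twist":0,"claw":0}]'; python3 -c "
from h import *
look()"
python3 -m creep '[{"tx":0.003,"ty":-0.05,"tz":0,"twist":1,"claw":0},{"tx":0.003,"ty":-0.05,"tz":0,"twist":1,"claw":0},{"tx":0.003,"ty":-0.05,"tz":0,"twist":1,"claw":0},{"tx":0.003,"ty":-0.05,"tz":0,"twist":1,"claw":0},{"tx":0.004,"ty":-0.05,"tz":0,"twist":0.6,"claw":0},{"tx":0,"ty":-0.009,"tz":0,"twist":0,"claw":0},{"tx":0,"ty":0,"tz":0,"twist":0,"claw":0},{"tx":0,"ty":0,"tz":0,"twist":0,"claw":0}]'; python3 -c "
from h import *
look(save='w5'); look('top')"
```

```text
t: 25.2
tool_pos: [0.5016, -0.1519, 0.1656]
tcp_rot: [-179.6, 1.2, -95.6]
wrist_force: [0.5, -0.5, -0.4]
finger_gap: 1.003
grip_force: 0.0
tcp [ 0.5047 -0.1529  0.171 ] [-179.1    1.1  -95.6] gap 0.999 grip 0.0
tile size 160 91 yaw -3.5 spot 524.8 -13.4
tile size 160 89 yaw -1.9 spot 501.3 -151.8
tile size 160 63 yaw -1.6 spot 504.1 -275.5
thing top 32.5 rect 501.1 -150.8 size 33.6 33.4 a 84.5 circ 501.0 -150.9 d 34.7
thing top 35.4 rect 506.2 -276.6 size 50.1 66.0 a 84.3 circ 505.3 -284.8 d 66.7
t: 26.25
tool_pos: [0.5176, -0.4094, 0.1643]
tcp_rot: [-179.6, 1.3, -90.9]
wrist_force: [0.3, 0.5, -0.8]
finger_gap: 1.0
grip_force: 0.0
tcp [ 0.5177 -0.4093  0.1644] [-179.6    1.3  -90.9] gap 1.001 grip 0.0
tile size 146 91 yaw -0.8 spot 511.1 -288.4
tile size 160 89 yaw 5.4 spot 515.4 -415.0
thing top 35.0 rect 505.5 -286.5 size 68.7 66.1 a 89.3 circ 506.4 -286.8 d 70.2
thing top 20.3 rect 516.2 -412.5 size 27.8 45.3 a 2.1 circ 516.2 -412.3 d 51.5
tcp [ 0.5179 -0.4095  0.1646] [-179.6    1.3  -90.9] gap 0.997 grip 0.0
tile size 160 91 yaw -1.2 spot 502.0 -150.0
thing top 32.3 rect 501.7 -148.8 size 32.1 32.4 a 89.0 circ 501.7 -149.1 d 35.5
thing top 20.2 rect 517.6 -410.8 size 44.9 28.3 a 89.0 circ 517.6 -410.7 d 49.5
thing top 35.2 rect 506.0 -283.9 size 64.1 64.9 a 88.3 circ 506.0 -283.9 d 67.0
thing top 29.9 rect 526.7 121.0 size 67.7 50.2 a 84.1 circ 526.9 121.7 d 81.6
```

View pics/w5.png

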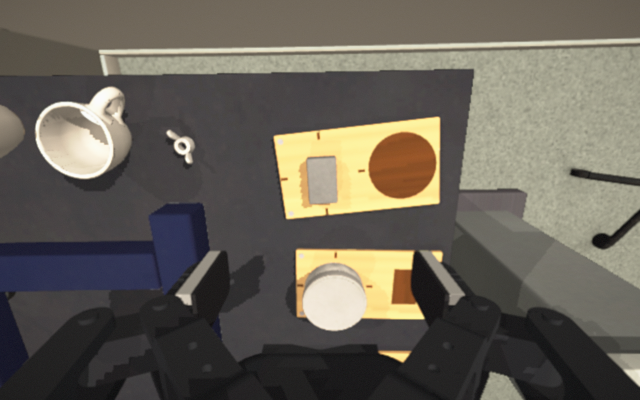

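The view shows the fuse box at (322,180) on the tin tile and the tin at (335,297) on the fuse tile. The knob is home. Grasping the fuse box.

```bash
python3 -m creep '[{"tx":-0.001,"ty":-0.003,"tz":-0.03,"twist":2,"claw":0},{"tx":0,"ty":0,"tz":-0.04,"twist":0,"claw":0},{"tx":0,"ty":0,"tz":-0.04,"twist":0,"claw":0},{"tx":0,"ty":0,"tz":-0.03,"twist":0,"claw":0},{"tx":0,"ty":0,"tz":-0.015,"twist":0,"claw":0.3},{"tx":0,"ty":0,"tz":0,"twist":0,"claw":0.4},{"tx":0,"ty":0,"tz":0,"twist":0,"claw":0.9},{"tx":0,"ty":0,"tz":0,"twist":0,"claw":0.9},{"tx":0,"ty":0,"tz":0,"twist":0,"claw":0.9},{"tx":0,"ty":0,"tz":0,"twist":0,"claw":0.9},{"tx":0,"ty":0,"tz":0,"twist":0,"claw":0.9}]' 25
python3 -m creep '[{"tx":0,"ty":0,"tz":0.02,"twist":0,"claw":0.9},{"tx":0,"ty":0,"tz":0.03,"twist":0,"claw":0.9},{"tx":0,"ty":0,"tz":0.03,"twist":0,"claw":0.9},{"tx":0,"ty":0,"tz":0,"twist":0,"claw":0.9}]'; python3 -c "
from h import *
look(save='w6')"
```

```text
t: 27.72
tool_pos: [0.518, -0.4149, 0.0112]
tcp_rot: [-179.4, 1.1, -89.0]
wrist_force: [0.0, 0.4, 6.3]
finger_gap: 0.314
grip_force: 25.7
t: 28.22
tool_pos: [0.5185, -0.4155, 0.0924]
tcp_rot: [-179.3, 1.0, -89.0]
wrist_force: [-0.4, -0.6, 0.1]
finger_gap: 0.319
grip_force: 25.0
tcp [ 0.5174 -0.4147  0.0905] [-179.4    1.1  -89. ] gap 0.321 grip 25.0
tile size 159 88 yaw 5.4 spot 515.5 -415.0
thing top 30.9 rect 510.7 -311.1 size 51.4 21.2 a 12.3 circ 510.1 -308.2 d 51.4
```

View pics/w6.png

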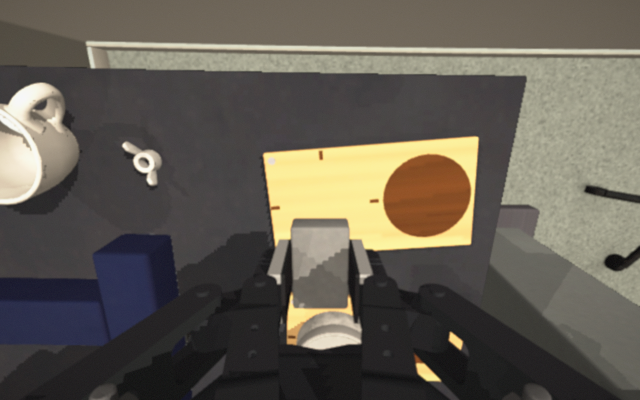

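The fuse box is held square, (292–348, 219–306). Parking it on the blank tile.

```bash
python3 -m creep '[{"tx":0.001,"ty":0.04,"tz":0,"twist":0,"claw":0.9},{"tx":0.001,"ty":0.045,"tz":0,"twist":-0.5,"claw":0.9},{"tx":0.001,"ty":0.045,"tz":0,"twist":-0.5,"claw":0.9},{"tx":0.001,"ty":0.045,"tz":0,"twist":-0.5,"claw":0.9},{"tx":0.001,"ty":0.045,"tz":0,"twist":-0.5,"claw":0.9},{"tx":0.001,"ty":0.045,"tz":0,"twist":-0.5,"claw":0.9},{"tx":0.001,"ty":0.045,"tz":0,"twist":-0.5,"claw":0.9},{"tx":0,"ty":0.045,"tz":0,"twist":-0.5,"claw":0.9},{"tx":0,"ty":0.045,"tz":0,"twist":0,"claw":0.9},{"tx":0,"ty":0,"tz":-0.03,"twist":0,"claw":0.9},{"tx":0,"ty":0,"tz":-0.03,"twist":0,"claw":0.9},{"tx":0,"ty":0,"tz":-0.01,"twist":0,"claw":0.9},{"tx":0,"ty":0,"tz":-0.009,"twist":0,"claw":0.9},{"tx":0,"ty":0,"tz":0,"twist":0,"claw":0.9},{"tx":0,"ty":0,"tz":0,"twist":0,"claw":0.9}]'
python3 -m creep '[{"tx":0,"ty":0,"tz":0,"twist":0,"claw":0.6},{"tx":0,"ty":0,"tz":0,"twist":0,"claw":0.5},{"tx":0,"ty":0,"tz":0,"twist":0,"claw":0.3},{"tx":0,"ty":0,"tz":0.03,"twist":0,"claw":0},{"tx":0,"ty":0,"tz":0.04,"twist":0,"claw":0},{"tx":0,"ty":-0.02,"tz":0.05,"twist":0,"claw":0},{"tx":-0.005,"ty":-0.05,"tz":0.04,"twist":0,"claw":0},{"tx":-0.005,"ty":-0.05,"tz":0,"twist":0,"claw":0},{"tx":-0.005,"ty":-0.05,"tz":0,"twist":0,"claw":0},{"tx":-0.005,"ty":-0.05,"tz":0,"twist":0,"claw":0},{"tx":0,"ty":-0.05,"tz":0,"twist":0,"claw":0},{"tx":0,"ty":0,"tz":0,"twist":0,"claw":0},{"tx":0,"ty":0,"tz":0,"twist":0,"claw":0}]'; python3 -c "
from h import *
look(); look('top')"
```

```text
t: 30.15
tool_pos: [0.5244, -0.0142, 0.0108]
tcp_rot: [-179.5, 1.2, -92.5]
wrist_force: [0.3, 0.1, 0.5]
finger_gap: 0.318
grip_force: 26.8
t: 31.78
tool_pos: [0.5035, -0.2823, 0.169]
tcp_rot: [-179.6, 1.3, -92.5]
wrist_force: [-0.2, 0.0, -0.3]
finger_gap: 0.998
grip_force: 0.0
tcp [ 0.5036 -0.2817  0.169 ] [-179.6    1.3  -92.5] gap 1.0 grip 0.0
tile size 157 91 yaw -1.8 spot 503.2 -152.9
tile size 160 89 yaw -1.7 spot 503.7 -287.8
tile size 160 75 yaw 4.0 spot 515.1 -407.9
thing top 32.4 rect 501.7 -151.0 size 36.2 33.0 a 88.7 circ 501.6 -151.0 d 36.3
thing top 35.1 rect 505.3 -286.1 size 66.4 66.2 a 41.8 circ 505.5 -286.1 d 67.0
tcp [ 0.5037 -0.2814  0.1692] [-179.6    1.3  -92.4] gap 1.002 grip 0.0
thing top 32.4 rect 501.7 -148.8 size 32.1 32.4 a 89.0 circ 502.1 -148.6 d 34.3
thing top 20.1 rect 524.8 -10.1 size 44.8 28.4 a 88.9 circ 524.6 -10.2 d 50.2
thing top 30.0 rect 526.6 120.9 size 68.0 50.4 a 84.1 circ 527.0 121.6 d 81.6
thing top 29.5 rect 448.9 -640.5 size 7.5 297.5 a 89.5 circ 448.9 -638.5 d 297.5
```

```bash
python3 -m creep '[{"tx":0.002,"ty":-0.0045,"tz":-0.03,"twist":0,"claw":0},{"tx":0,"ty":0,"tz":-0.04,"twist":0,"claw":0},{"tx":0,"ty":0,"tz":-0.03,"twist":0,"claw":0},{"tx":0,"ty":0,"tz":-0.025,"twist":0,"claw":0},{"tx":0,"ty":0,"tz":-0.02,"twist":0,"claw":0},{"tx":0,"ty":0,"tz":-0.013,"twist":0,"claw":0},{"tx":0,"ty":0,"tz":0,"twist":0,"claw":0.2},{"tx":0,"ty":0,"tz":0,"twist":0,"claw":0.4},{"tx":0,"ty":0,"tz":0,"twist":0,"claw":0.4},{"tx":0,"ty":0,"tz":0,"twist":0,"claw":0.4},{"tx":0,"ty":0,"tz":0,"twist":0,"claw":0.4}]' 35
python3 -m creep '[{"tx":0,"ty":0,"tz":0.02,"twist":0,"claw":0.4},{"tx":0,"ty":0,"tz":0.03,"twist":0,"claw":0.4},{"tx":0.002,"ty":-0.025,"tz":0.01,"twist":0,"claw":0.4},{"tx":0.002,"ty":-0.025,"tz":0,"twist":0,"claw":0.4},{"tx":0.002,"ty":-0.025,"tz":0,"twist":0,"claw":0.4},{"tx":0.002,"ty":-0.025,"tz":0,"twist":0,"claw":0.4},{"tx":0.002,"ty":-0.028,"tz":0,"twist":0,"claw":0.4},{"tx":0,"ty":0,"tz":-0.02,"twist":0,"claw":0.4},{"tx":0,"ty":0,"tz":0,"twist":0,"claw":0.4},{"tx":0,"ty":0,"tz":0,"twist":0,"claw":0.4}]'; python3 -c "
from h import *
look(save='w7')"
```

```text
t: 33.25
tool_pos: [0.506, -0.2873, 0.0115]
tcp_rot: [-179.5, 1.2, -92.5]
wrist_force: [0.6, 0.0, -0.8]
finger_gap: 0.77
grip_force: 38.9
t: 34.5
tool_pos: [0.5158, -0.4148, 0.0515]
tcp_rot: [-179.6, 1.3, -92.5]
wrist_force: [0.1, -0.0, -0.4]
finger_gap: 0.769
grip_force: 39.1
tcp [ 0.5161 -0.415   0.0519] [-179.5    1.2  -92.5] gap 0.769 grip 39.1
tile size 159 88 yaw 5.4 spot 515.5 -415.1
```

View pics/w7.png

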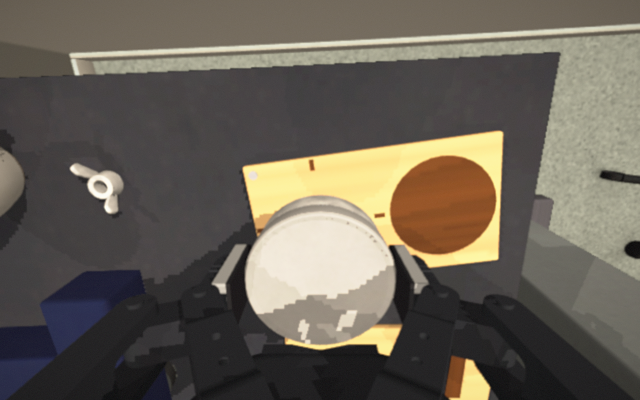

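The tin is held level, centred at (320,270). Lowering and releasing, then on to the fuse box.

```bash
python3 -m creep '[{"tx":-0.0005,"ty":-0.001,"tz":-0.02,"twist":0,"claw":0.4},{"tx":0,"ty":0,"tz":-0.013,"twist":0,"claw":0.4},{"tx":0,"ty":0,"tz":-0.0065,"twist":0,"claw":0.4},{"tx":0,"ty":0,"tz":0,"twist":0,"claw":0.4},{"tx":0,"ty":0,"tz":0,"twist":0,"claw":0.4},{"tx":0,"ty":0,"tz":0,"twist":0,"claw":0.1},{"tx":0,"ty":0,"tz":0,"twist":0,"claw":0},{"tx":0,"ty":0,"tz":0,"twist":0,"claw":0},{"tx":0,"ty":0,"tz":0.02,"twist":0,"claw":0},{"tx":0,"ty":0,"tz":0.04,"twist":0,"claw":0},{"tx":0,"ty":0,"tz":0.04,"twist":0,"claw":0},{"tx":0,"ty":0,"tz":0.05,"twist":0,"claw":0},{"tx":0,"ty":0,"tz":0,"twist":0,"claw":0},{"tx":0,"ty":0,"tz":0,"twist":0,"claw":0}]'; python3 -c "
from h import *
look()"
python3 -m creep '[{"tx":0.001,"ty":0.05,"tz":0,"twist":0,"claw":0},{"tx":0.001,"ty":0.05,"tz":0,"twist":0,"claw":0},{"tx":0.001,"ty":0.05,"tz":0,"twist":0,"claw":0},{"tx":0.001,"ty":0.05,"tz":0,"twist":0,"claw":0},{"tx":0.001,"ty":0.05,"tz":0,"twist":0,"claw":0},{"tx":0.001,"ty":0.05,"tz":0,"twist":0,"claw":0},{"tx":0.001,"ty":0.05,"tz":0,"twist":0,"claw":0},{"tx":0.001,"ty":0.05,"tz":0,"twist":0,"claw":0},{"tx":0,"ty":0,"tz":0,"twist":0,"claw":0},{"tx":0,"ty":0,"tz":0,"twist":0,"claw":0}]'; python3 -c "
from h import *
look(); look('top')"
```

```text
t: 36.3
tool_pos: [0.5153, -0.416, 0.1616]
tcp_rot: [-179.6, 1.2, -92.5]
wrist_force: [-0.3, -0.1, -0.0]
finger_gap: 0.999
grip_force: 0.0
tcp [ 0.5147 -0.4156  0.1606] [-179.7    1.3  -92.5] gap 1.002 grip 0.0
tile size 144 90 yaw -2.1 spot 512.4 -289.7
tile size 160 89 yaw 5.3 spot 515.4 -415.1
thing top 35.1 rect 515.1 -416.3 size 65.5 66.2 a 87.5 circ 515.1 -416.2 d 67.2
t: 37.6
tool_pos: [0.5225, -0.0163, 0.1606]
tcp_rot: [-179.7, 1.2, -92.5]
wrist_force: [-0.6, 0.0, 0.3]
finger_gap: 0.999
grip_force: 0.0
tcp [ 0.5227 -0.0169  0.1608] [-179.7    1.2  -92.6] gap 1.003 grip 0.0
tile size 160 101 yaw -4.5 spot 526.4 124.8
tile size 160 89 yaw -3.6 spot 524.8 -12.3
tile size 160 63 yaw -2.5 spot 501.7 -139.4
thing top 30.3 rect 526.0 119.8 size 68.9 49.5 a 84.4 circ 525.7 120.3 d 81.0
thing top 20.3 rect 524.2 -12.2 size 44.7 27.7 a 88.2 circ 524.3 -12.2 d 51.7
thing top 32.8 rect 501.3 -147.1 size 32.8 33.9 a 87.4 circ 501.4 -148.2 d 35.1
tcp [ 0.5229 -0.0172  0.1611] [-179.6    1.2  -92.6] gap 1.004 grip 0.0
tile size 160 91 yaw -1.2 spot 502.0 -150.0
tile size 160 91 yaw -1.2 spot 504.4 -287.2
thing top 32.2 rect 501.8 -148.8 size 32.7 32.6 a 43.9 circ 501.0 -148.2 d 35.6
thing top 20.2 rect 525.0 -14.4 size 37.2 28.1 a 85.3 circ 524.7 -13.5 d 43.9
thing top 35.2 rect 515.3 -414.0 size 67.1 65.0 a 89.0 circ 516.1 -414.4 d 68.3
thing top 29.7 rect 450.0 -641.0 size 7.8 299.9 a 90.0 circ 450.0 -640.9 d 299.9
```

```bash
python3 -m creep '[{"tx":0.0017,"ty":0.005,"tz":-0.03,"twist":0,"claw":0},{"tx":0,"ty":0,"tz":-0.04,"twist":0,"claw":0},{"tx":0,"ty":0,"tz":-0.04,"twist":0,"claw":0},{"tx":0,"ty":0,"tz":-0.025,"twist":0,"claw":0},{"tx":0,"ty":0,"tz":-0.015,"twist":0,"claw":0.3},{"tx":0,"ty":0,"tz":0,"twist":0,"claw":0.4},{"tx":0,"ty":0,"tz":0,"twist":0,"claw":0.9},{"tx":0,"ty":0,"tz":0,"twist":0,"claw":0.9},{"tx":0,"ty":0,"tz":0,"twist":0,"claw":0.9},{"tx":0,"ty":0,"tz":0,"twist":0,"claw":0.9},{"tx":0,"ty":0,"tz":0,"twist":0,"claw":0.9}]' 25
python3 -m creep '[{"tx":0,"ty":0,"tz":0.02,"twist":0,"claw":0.9},{"tx":0,"ty":0,"tz":0.03,"twist":0,"claw":0.9},{"tx":0,"ty":0,"tz":0.03,"twist":0,"claw":0.9},{"tx":-0.003,"ty":-0.0395,"tz":0,"twist":0.1,"claw":0.9},{"tx":-0.003,"ty":-0.0395,"tz":0,"twist":0.1,"claw":0.9},{"tx":-0.003,"ty":-0.0395,"tz":0,"twist":0.1,"claw":0.9},{"tx":-0.003,"ty":-0.0395,"tz":0,"twist":0.1,"claw":0.9},{"tx":-0.003,"ty":-0.0395,"tz":0,"twist":0.1,"claw":0.9},{"tx":-0.003,"ty":-0.0395,"tz":0,"twist":0.1,"claw":0.9},{"tx":-0.003,"ty":-0.0385,"tz":0,"twist":0,"claw":0.9},{"tx":0,"ty":0,"tz":-0.03,"twist":0,"claw":0.9},{"tx":0,"ty":0,"tz":0,"twist":0,"claw":0.9},{"tx":0,"ty":0,"tz":0,"twist":0,"claw":0.9}]'; python3 -c "
from h import *
look()"
```

```text
t: 39.08
tool_pos: [0.5264, -0.0113, 0.013]
tcp_rot: [-179.4, 1.2, -92.5]
wrist_force: [-0.8, -0.8, 6.0]
finger_gap: 0.323
grip_force: 25.7
t: 40.7
tool_pos: [0.504, -0.2861, 0.0622]
tcp_rot: [-179.6, 1.3, -91.9]
wrist_force: [0.6, 0.9, -0.7]
finger_gap: 0.318
grip_force: 25.0
tcp [ 0.5046 -0.2863  0.0626] [-179.5    1.2  -91.9] gap 0.319 grip 25.0
tile size 159 87 yaw -1.7 spot 503.9 -288.2
tile size 163 48 yaw -2.1 spot 514.1 -390.8
thing top 35.3 rect 515.7 -394.3 size 25.9 63.7 a 88.1 circ 515.3 -406.2 d 63.7
```

```bash
python3 -m creep '[{"tx":-0.0005,"ty":-0.001,"tz":-0.025,"twist":0,"claw":0.9},{"tx":0,"ty":0,"tz":-0.016,"twist":0,"claw":0.9},{"tx":0,"ty":0,"tz":-0.0085,"twist":0,"claw":0.9},{"tx":0,"ty":0,"tz":0,"twist":0,"claw":0.9},{"tx":0,"ty":0,"tz":0,"twist":0,"claw":0.9},{"tx":0,"ty":0,"tz":0,"twist":0,"claw":0.6},{"tx":0,"ty":0,"tz":0,"twist":0,"claw":0.5},{"tx":0,"ty":0,"tz":0,"twist":0,"claw":0.3},{"tx":0,"ty":0,"tz":0.02,"twist":0,"claw":0},{"tx":0,"ty":0,"tz":0.04,"twist":0,"claw":0},{"tx":0,"ty":0,"tz":0.05,"twist":0,"claw":0},{"tx":0,"ty":0,"tz":0.05,"twist":0,"claw":0},{"tx":0,"ty":0,"tz":0,"twist":0,"claw":0},{"tx":0,"ty":0,"tz":0,"twist":0,"claw":0}]'; python3 -c "
from h import *
look(save='w8'); look('top')
look('scene',save='s8')"
```

```text
t: 42.5
tool_pos: [0.5034, -0.2875, 0.172]
tcp_rot: [-179.6, 1.2, -91.9]
wrist_force: [0.5, 0.2, -0.4]
finger_gap: 1.003
grip_force: 0.0
tcp [ 0.5028 -0.2872  0.1711] [-179.7    1.3  -91.9] gap 0.997 grip 0.0
tile size 160 91 yaw -1.5 spot 501.8 -153.0
tile size 160 88 yaw -1.8 spot 503.8 -287.9
tile size 160 72 yaw 5.6 spot 514.6 -406.7
thing top 32.3 rect 501.3 -151.1 size 35.5 33.4 a 88.4 circ 501.3 -151.2 d 36.5
thing top 20.3 rect 503.6 -288.6 size 44.4 27.8 a 88.2 circ 503.5 -288.6 d 51.7
thing top 35.4 rect 515.3 -410.4 size 55.9 65.7 a 88.0 circ 515.0 -415.2 d 66.7
tcp [ 0.5025 -0.287   0.1707] [-179.7    1.3  -91.9] gap 0.994 grip 0.0
thing top 32.3 rect 501.7 -148.8 size 32.1 32.4 a 89.0 circ 501.3 -147.7 d 35.4
thing top 30.1 rect 526.9 120.9 size 67.6 50.1 a 84.5 circ 526.9 121.6 d 81.6
thing top 29.0 rect 448.9 -640.1 size 6.6 297.7 a 89.7 circ 448.9 -638.8 d 297.7
tcp [ 0.5025 -0.287   0.1706] [-179.7    1.3  -91.9] gap 1.0 grip 0.0
tile size 165 94 yaw -1.5 spot 504.9 -288.6
tile size 207 203 yaw 89.9 spot 1.3 34.9
thing top 35.4 rect 514.8 -416.1 size 65.7 65.6 a 75.2 circ 515.7 -416.1 d 68.5
thing top 20.8 rect 503.5 -287.8 size 45.9 27.9 a 88.6 circ 503.9 -287.2 d 51.4
```

View pics/w8.png

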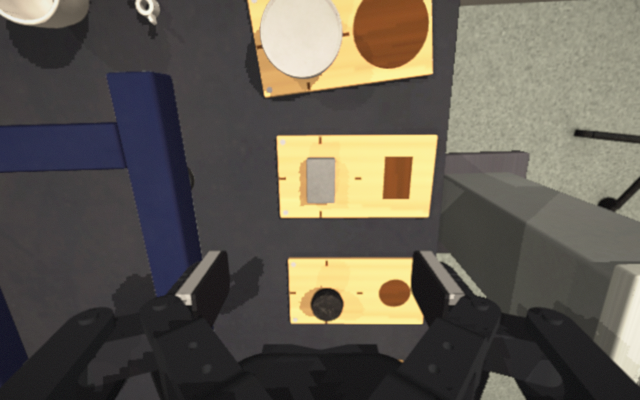

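View pics/s8.png

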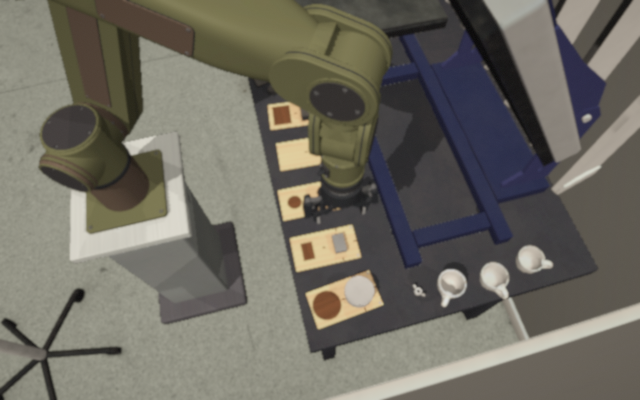

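All four are within about 1.5 mm of their tile centres. In the wrist view the fuse box at (320,180) sits midway between its ticks (283/357 and 140/215). The knob and tin are on their own tiles, and the gripper is clear.

```bash
python3 -c "
from workcell import *
print(finish_job())"
```

```text
the job is handed in; nothing more can be done
None
```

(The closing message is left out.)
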